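Refit the lift-off lid of the food-waste caddy and flip it shut

TASK

The washed lid of the grey food-waste caddy lies flat on the counter: hang it back on the caddy, lowering its two open hooks over the hinge pin behind the rim, and let go so that it stays open, leaning back on its stop. The hooks only go on with the lid upright, so it has to be held by its free edge; prop it in the dish drainer to change your grip. Then tip it forward past upright and let it drop shut under its own weight, without riding or pressing it down, and leave the canisters and the soap bottle where they are.

Things in the scene. Friction and masses are not known exactly. Their poses are not given: they have to be found in the camera images.
- caddy: Fixed open grey tub, outer 150 mm (x) by 190 mm (y), 120 mm high, wall 3 mm; origin at the centre of its underside, z up. Its rear, with the hinge pin, is its +x side. End cheeks and a 68 mm wide middle bracket hold the pin; the bracket rises 35 mm above the pin's middle as a back stop: the open lid rests on it 15 degrees past upright.
- caddy_pin (a point): Middle of the hinge pin, at (96, 0, 124) mm in the caddy's frame, caddy axes. The pin runs along y, 21 mm behind the rear wall, and is flat: 6 mm across (x), 14 mm tall (z). It is free from 34 to 66 mm either side of its middle, between bracket and cheeks: one lid hook goes in each gap, with 6 mm to spare either way along y.
- lid_mid (a point): Centre of the plate of the loose lid (grey plastic, 0.17 to 0.34 kg): 165 mm (x) by 196 mm (y), 8 mm thick. x: from free edge to hook edge; z: out of the outer face. Starts flat, z up, underside 10 mm above the counter on ribs. Shut, it has the caddy's axes and lies on the rim, and this point is over the tub's middle, 124 mm up.
- lid_handle (a point): Centre of the grip bar of the lid's handle on the outer face: bar 96 mm along lid y, 14 mm along lid x, 14 mm thick, its centre 28 mm out from lid_mid along z and 7 mm towards the hooks, almost over the centre of mass. 68 mm free between its two posts. Lid axes.
- lid_hinge (a point): Midway between the lid's two hooks, on the axis of their hollows, 95 mm from lid_mid along +x. Hooks: 20 mm wide Cs centred 50 mm either side along y, hollow 17 mm; the gap opens away from the plate (+x): throat 9 mm, mouth flared to 19 mm, 18 mm from this point. They pass the pin only with the lid within 20 degrees of upright; fully on, this point is within 2 mm of the pin. Lid axes.
- lid_edge (a point): Middle of the lid's free edge, at half its thickness, 82 mm from lid_mid along -x, 177 mm from lid_hinge. The middle 100 mm of this edge are plain 8 mm plate; further out, 10 mm deep ribs stand on the underside, 18 mm in from the edge and at y = -81 and 81 mm. Lid axes.
- drainer: Fixed dish drainer: white tray 150 mm (x) by 270 mm (y), floor 4 mm high, walls 20 mm high (inner faces at x = -63 and 73 mm), with a wire rail. Origin under it, z up; the tray is centred at x = 5 mm. A lid set with its hook edge on the floor at the -x wall and its underside leaning on the rail (leaning towards +x) rests safely about 45 degrees from level.
- drainer_rail (a point): Middle of the drainer's upper wire rail, 8 mm thick, 244 mm long along the drainer's y, at (47, 0, 87) mm in its frame. Drainer axes.
- canister_a: Bystander: kitchen canister 84 mm wide, 102 mm high with a wooden lid, white; origin at the centre of its underside.
- canister_b: Bystander: the same canister, black.
- canister_c: Bystander: the same canister, white.
- soap: Bystander: washing-up bottle 60 mm wide, 190 mm high; origin at the centre of its underside.

How it is judged:
By the outcome, as a careful person would: the job done as asked, in the order asked, and still so for the second after the job is handed in, with the robot touching nothing.
It also fails if it takes over 72 s, if anything falls off the work surface, if the arm or the gripper's body presses on something with over 40 N, if the wrist force passes 120 N, or if a joint passes its speed limit or range.

ROBOT

A 7-joint arm with a two-finger parallel gripper is mounted at the origin on the work surface. World frame = base frame: x ahead of the robot, y to its left, z up, the work surface at z = 0. Lengths are in m, angles in rad, forces in N, time in s.
With the tool pointing down it reaches from about 0.375 to 0.925 m from the base axis. Payload 3.1 kg.
Tool frame: the origin (TCP) lies midway between the tips of the shut fingers; the grasp point (between the pads) lies 19 mm behind it; z points along the fingers, y is the line along which they close (so a half turn about z gives the same grasp; the last joint's range is limited). The gripper opens to 85 mm and grips with 20 to 120 N. Pads are 22 mm wide; open, the fingers measure 114 mm over their backs; the gripper's body (76 mm by 85 mm) begins 54 mm behind the grasp point. The pads swing forward as they close: fully open they stand 13 mm farther back than shut.
Start: joints at [1.222, 0.383, 0.044, 1.598, -0.018, 1.161, -0.05], TCP at [0.161, -0.63, 0.231] pointing down, gripper open.
Joint ranges: [-2.61, 2.61], [-0.41, 2.15], [-1.48, 1.57], [0, 2.5], [-1.57, 4.71], [0.05, 1.97], [-2.85, 2.85]. Speed limits (rad/s): [2.79, 2.79, 3.14, 3.14, 3.14, 3.14, 3.14].

INTERFACE

Orientations are given as a unit quaternion [w, x, y, z].
In Python, from bench import manip, fingers, sensors, viewer, job gives the robot as it stands. Calls block until the motion is done:
- manip.move_ptp(position, orientation): joint-space move of the TCP to a pose.
- manip.move_l(position, speed=0.15, orientation=None, f_stop=None): straight line of the TCP; orientation=None keeps the orientation; speed is the mean speed in m/s. With f_stop (N) it stops when the force on the tool has changed by that much, and returns True; else False.
- manip.movej(angles): joint-space move.
- fingers.command_gripper(opening, f_grip=None): opening from 0.0 (shut) to 1.0 (fully open); f_grip is the grip in N (None keeps the last); returns when the fingers have stopped.
- manip.pause(seconds).
- manip.inverse_kinematics(position, orientation): joint angles nearest the present ones, or None.
- sensors.sense(): the state.
- viewer.capture(name): name is "scene" or "top" or "wrist"; returns a dict with "color" (384x512x3 uint8, red, green, blue), "z_map" (384x512 float32, m along the optical axis (not along the pixel's ray), 0 where there is no reading), "camera_matrix" (3x3 intrinsics, pixels), "R" (3x3) and "t" (3): a world point X has camera coordinates R X + t. Camera axes: x right, y down, z forward; pixel columns grow to the right and rows downward; lengths in m; the calibration is good to about 2 mm. A picture is of the moment at which its call begins.
A pose or a line that the arm cannot do raises manip.PlanningError and nothing moves.
- job.job_done(): hands the job in; it is judged then, once.
The state is a dict: "t": time; "joints": joint angles; "dq": joint speeds; "joint_efforts": joint torques, N m; "tcp_pos": TCP position; "orientation": TCP orientation; "contact_force": force on the tool from outside, world axes, zero at the start; "wrist_torque": the same for the moment, N m; "gripper_width": opening from 0.0 (shut) to 1.0 (fully open); "gripper_force": force on a finger pad.
Only numpy, scipy, OpenCV 4.12 (cv2) and the standard library are available. Lean on these libraries where they do the work, as an engineer would, in place of code of your own. Each camera call takes 0.05 s, during which the arm holds its last target. There are 200 camera calls.

## Working session

There is one attempt and no reset: what is moved stays moved. The work goes in short steps, each a Python script; the robot and the scene stay as the last script left them, time stands still between calls to the robot, and variables do not carry over. Pictures are saved under pics/ and viewed, at most 10 in all, crops included, and the job is handed in when it is done.

```bash
ls; mkdir -p pics
python3 - <<'E'
from bench import manip,fingers,sensors,viewer,job
import cv2,numpy as np
s=sensors.sense();print(s['t'],s['tcp_pos'],s['orientation'],s['gripper_width'])
ims=[]
for n in ("scene","top"):
    c=viewer.capture(n);np.savez(f'pics/{n}0.npz',**c)
    cv2.imwrite(f'pics/{n}0.png',c['color'][:,:,::-1])
    print(n,c['camera_matrix'].tolist(),c['R'].round(3).tolist(),c['t'].round(3).tolist(), (c['z_map']>0).mean())
E
```

```text
pics
0.0 [ 0.16107523 -0.6287422   0.22985363] [-1.31677627e-03  9.92141354e-01  1.25114908e-01 -2.42472652e-04] 0.9978734836581491
scene [[445.1866490160863, 0.0, 252.01091868068985], [0.0, 445.1866490160863, 191.23162606093257], [0.0, 0.0, 1.0]] [[-0.761, 0.648, -0.015], [0.492, 0.562, -0.665], [-0.423, -0.514, -0.746]] [0.419, -0.239, 1.553] 0.9962158203125
top [[482.92728150929656, 0.0, 255.5065294676515], [0.0, 482.92728150929656, 201.41820203852862], [0.0, 0.0, 1.0]] [[0.009, -1.0, 0.017], [-0.996, -0.01, -0.088], [0.088, -0.016, -0.996]] [0.008, 0.598, 1.337] 0.9959615071614584
```

View pics/scene0.png

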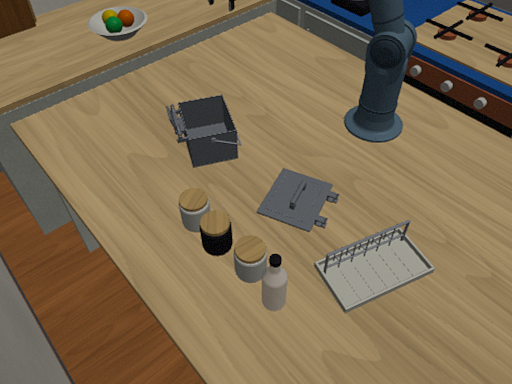

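View pics/top0.png

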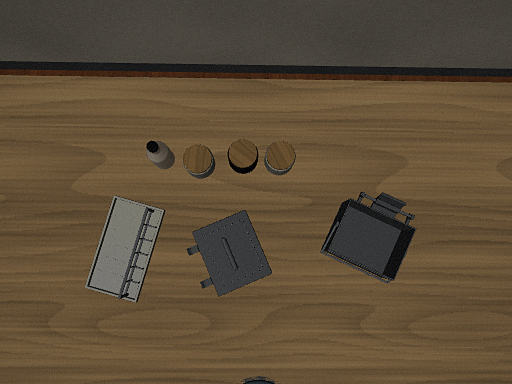

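```bash
cat > h.py <<'E'
import numpy as np,cv2
from scipy.spatial.transform import Rotation as Ro
def cloud(c):
    K=c['camera_matrix'];z=c['z_map'];v,u=np.mgrid[:z.shape[0],:z.shape[1]]
    P=np.stack([(u-K[0,2])/K[0,0]*z,(v-K[1,2])/K[1,1]*z,z],-1)
    W=(P-c['t'])@c['R']; W[z==0]=np.nan; return W
def ray(c,uv,h):
    K=c['camera_matrix'];uv=np.atleast_2d(uv).astype(float)
    d=np.c_[(uv-K[:2,2])/[K[0,0],K[1,1]],np.ones(len(uv))]@c['R']
    o=-c['R'].T@c['t'];return o+d*((h-o[2])/d[:,2])[:,None]
def rect(P):
    (cx,cy),(w,h),a=cv2.minAreaRect((P[:,:2]*1000).astype(np.float32));return cx,cy,w,h,a
E
python3 - <<'E'
from h import *
for n in ('top','scene'):
    c=dict(np.load(f'pics/{n}0.npz'));W=cloud(c);Z=W[...,2]
    bench=np.abs(Z)<.006
    print(n,'counter z',np.nanmedian(Z[bench]),np.nanstd(Z[bench]))
    X,Y=W[...,0],W[...,1]
    m=((Z>.010)&(X>.2)&(X<.95)&(abs(Y)<.7)).astype(np.uint8)
    k,lab,st,ce=cv2.connectedComponentsWithStats(m)
    for i in range(1,k):
        if st[i,4]<80: continue
        P=W[lab==i];print(i,st[i],'z',np.percentile(P[:,2],[5,50,95,99]).round(3),'mean',P.mean(0).round(3),'rect',np.round(rect(P),1))
E
```

```text
top counter z -0.0013370223092621057 0.002560325748542961
1 [228 139  30  35 826] z [0.041 0.099 0.104 0.106] mean [0.715 0.051 0.092] rect [7.201e+02 5.070e+01 8.050e+01 8.050e+01 6.000e-01]
2 [146 141  29  28 587] z [0.029 0.124 0.189 0.192] mean [0.712 0.269 0.119] rect [717.  274.8  53.2  58.8  46.9]
3 [264 141  32  34 828] z [0.038 0.099 0.104 0.106] mean [ 0.711 -0.049  0.091] rect [716.  -50.6  81.6  79.9  76.4]
4 [183 145  32  34 841] z [0.035 0.099 0.104 0.106] mean [0.699 0.17  0.091] rect [703.4 171.4  79.3  80.1  81. ]
5 [ 321  192   95   92 2598] z [0.02  0.1   0.144 0.158] mean [ 0.514 -0.311  0.089] rect [ 508.  -297.2  203.9  204.3   65.7]
6 [  85  195   80  108 1417] z [0.013 0.021 0.09  0.093] mean [0.458 0.364 0.035] rect [463.2 380.6 151.8 270.3  74.4]
8 [ 186  210   86   86 4188] z [0.012 0.017 0.027 0.048] mean [0.451 0.083 0.018] rect [447.3  94.3 196.  196.6  23.6]
scene counter z -0.0015499662552439012 0.002203040197107476
1 [ 166   95   76   71 3036] z [0.017 0.077 0.128 0.155] mean [ 0.502 -0.286  0.075] rect [ 506.4 -294.5  205.6  203.    66.1]
2 [ 257  168   83   64 3003] z [0.013 0.017 0.032 0.048] mean [0.456 0.091 0.019] rect [445.2  95.5 201.9 195.1  23.4]
3 [ 179  188   54   67 2201] z [0.021 0.095 0.103 0.104] mean [0.728 0.021 0.079] rect [719.5   4.  184.3  82.   87.8]
4 [ 315  220  121   91 1695] z [0.012 0.02  0.09  0.092] mean [0.463 0.37  0.035] rect [461.8 382.6 150.9 272.3  74.3]
6 [ 234  236   54   75 2422] z [0.022 0.099 0.182 0.19 ] mean [0.722 0.236 0.093] rect [707.3 223.7 173.5  80.7  88.6]
```

Run:
```python
from h import *
for n in ('top','scene'):
    c=dict(np.load(f'pics/{n}0.npz'));W=cloud(c);X,Y,Z=W[...,0],W[...,1],W[...,2]
    # lid
    m=((Z>.010)&(np.hypot(X-.45,Y-.09)<.17)).astype(np.uint8)
    o=cv2.morphologyEx(m,cv2.MORPH_OPEN,np.ones((11,11)) if n=='top' else np.ones((9,9)))
    o&=(Z<.03).astype(np.uint8)
    # edge pixels on the plane
    cn=max(cv2.findContours(m*0+cv2.morphologyEx(o,cv2.MORPH_CLOSE,np.ones((9,9))),cv2.RETR_EXTERNAL,cv2.CHAIN_APPROX_NONE)[0],key=len)[:,0]
    print(n,'lid plate',np.round(rect(ray(c,cn,.018)),1))
    h=(Z>.035)&(m>0);P=W[h];print(' handle',np.round(rect(P),1),P.mean(0).round(4),h.sum())
    hk=(m>0)&(cv2.dilate(cv2.morphologyEx(m,cv2.MORPH_OPEN,np.ones((11,11))),np.ones((3,3)))==0);print(' hooks mean',W[hk].mean(0).round(4),hk.sum(), W[hk][:,2].max().round(3))
    # caddy
    for yaw in (-24.3,):
        R=Ro.from_euler('z',yaw,degrees=True).as_matrix()
        q=(W-[.5,-.3,0])@R
        m=(np.hypot(X-.5,Y+.3)<.18)&(Z>.106)
        Q=q[m]
        for lo,hi in ((.110,.126),(.126,.14),(.14,.17)):
            s=Q[(Q[:,2]>lo)&(Q[:,2]<hi)]
            print(' caddy',lo,len(s),'x',np.percentile(s[:,0],[0,1,50,99,100]).round(4),'y',np.percentile(s[:,1],[0,1,50,99,100]).round(4))
        rim=Q[(Q[:,2]>.112)&(Q[:,2]<.126)]
        f=rim[(rim[:,0]<np.min(rim[:,0])+.008)]; 
        for nm,ax,sg in (('x-',0,-1),('y-',1,-1),('y+',1,1)):
            e=np.max(sg*rim[:,ax]);s=rim[sg*rim[:,ax]>e-.007];o2=1-ax
            s=s[(s[:,o2]>np.percentile(s[:,o2],5))]
            p=np.polyfit(s[:,o2],s[:,ax],1);print(' ',nm,len(s),p.round(4),s[:,ax].mean().round(4),s[:,o2].min().round(3),s[:,o2].max().round(3))
        s=Q[Q[:,0]>.08];np.set_printoptions(suppress=True)
        print(s[np.argsort(s[:,1])][::max(1,len(s)//40)].round(4).tolist())
```

```text
top lid plate [453.3  80.9 195.1 166.7  23.4]
 handle [416.9  97.1  72.3 146.2  69.5] [0.4502 0.0858 0.0464] 179
 hooks mean [0.4553 0.0987 0.0183] 693 0.036
 caddy 0.11 510 x [-0.0867 -0.0862  0.0281  0.0937  0.0947] y [-0.0931 -0.0898  0.0032  0.1003  0.1006]
 caddy 0.126 255 x [0.0796 0.0804 0.0876 0.0986 0.1008] y [-0.0717 -0.0682  0.0058  0.0778  0.0804]
 caddy 0.14 146 x [0.0949 0.0956 0.101  0.1081 0.1082] y [-0.028  -0.0269  0.0065  0.0384  0.039 ]
  x- 93 [-0.001  -0.0829] -0.0829 -0.08 0.1
  y- 86 [ 0.0011 -0.0876] -0.0876 -0.078 0.065
  y+ 74 [-0.0035  0.0989] 0.0989 -0.074 0.065
[[0.0862, -0.0717, 0.1265], [0.088, -0.0645, 0.1359], [0.0872, -0.0609, 0.1235], [0.0857, -0.0518, 0.1265], [0.0839, -0.0407, 0.1194], [0.087, -0.0301, 0.1296], [0.1053, -0.0259, 0.1597], [0.0809, -0.0235, 0.1316], [0.0985, -0.0213, 0.1492], [0.1006, -0.02, 0.1502], [0.0956, -0.0176, 0.1302], [0.0968, -0.0151, 0.1362], [0.1055, -0.0132, 0.1555], [0.0892, -0.0107, 0.1336], [0.0827, -0.0087, 0.1306], [0.0906, -0.0063, 0.1276], [0.0965, -0.0038, 0.1446], [0.0979, -0.0016, 0.1496], [0.0842, 0.0006, 0.
[... 1563 characters left out ...]
75], [0.1002, 0.0022, 0.1561], [0.0961, 0.0053, 0.1458], [0.104, 0.0085, 0.1579], [0.0988, 0.0129, 0.1561], [0.0813, 0.0139, 0.1294], [0.0881, 0.0181, 0.1304], [0.0997, 0.0208, 0.1585], [0.0919, 0.0233, 0.1315], [0.0832, 0.0279, 0.133], [0.0897, 0.0287, 0.1313], [0.0966, 0.0331, 0.152], [0.0869, 0.0355, 0.1162], [0.102, 0.0362, 0.1595], [0.0979, 0.0371, 0.1477], [0.0887, 0.0383, 0.1069], [0.1015, 0.0389, 0.1461], [0.0979, 0.039, 0.1297], [0.0986, 0.0394, 0.1458], [0.0885, 0.0411, 0.133], [0.0993, 0.0439, 0.1457], [0.0848, 0.0526, 0.1295], [0.0836, 0.0642, 0.1308], [0.0853, 0.0746, 0.1319], [0.0886, 0.0777, 0.1115], [0.0847, 0.0785, 0.1191], [0.0877, 0.0805, 0.1216], [0.0833, 0.0821, 0.1336]]
```

Run:
```python
from h import *
a=cv2.imread('pics/top0.png')[180:295,310:425];b=cv2.imread('pics/scene0.png')[85:175,155:250]
a=cv2.convertScaleAbs(a,alpha=1.8);b=cv2.convertScaleAbs(b,alpha=1.8)
A=cv2.resize(a,(400,400),interpolation=cv2.INTER_CUBIC);B=cv2.resize(b,(400,400),interpolation=cv2.INTER_CUBIC)
cv2.imwrite('pics/crop0.png',np.hstack([A,B]))
```

```text
(no output)
```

View pics/crop0.png

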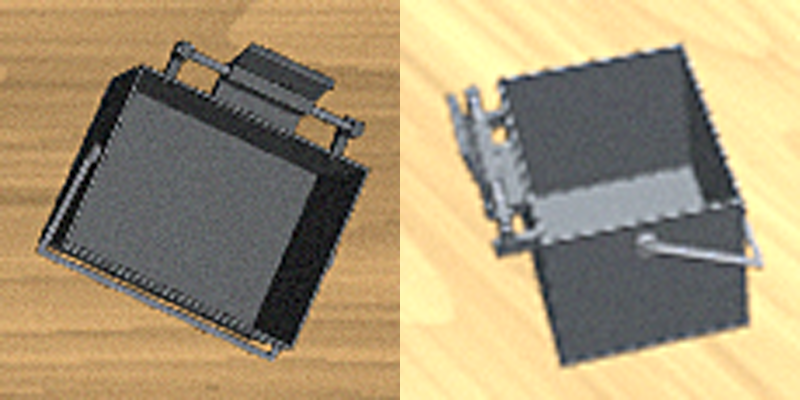

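```bash
cat >> h.py <<'E'
def T(R,p): M=np.eye(4);M[:3,:3]=R;M[:3,3]=p;return M
def rz(a): return Ro.from_euler('z',a,degrees=True).as_matrix()
def ry(a): return Ro.from_euler('y',a,degrees=True).as_matrix()
def tr(x,y,z): return T(np.eye(3),[x,y,z])
def po(M):
    q=Ro.from_matrix(M[:3,:3]).as_quat(scalar_first=True);return M[:3,3].tolist(),q.tolist()
LID0=T(rz(113.4),[.4528,.0808,.014])
DR=T(rz(-105.6),[.4640,.3863,0])
PIN=np.array([.5814,-.3302,.124]); CYAW=-24.3
CAD=T(rz(CYAW),PIN)            # caddy axes at the pin
# lid pose leaning in drainer: lid x=(-c,0,-s)
def leanlid(x,z,th=45):
    t=np.radians(th);c,s=np.cos(t),np.sin(t)
    return DR@T(np.array([[-c,0,-s],[0,-1,0],[-s,0,c]]).T.T,[x,0,z])
# lid on/over hinge: b deg back from upright, hinge at CAD offset
def openlid(b,off=(0,0,0)):
    return CAD@tr(*off)@T(ry(90+b),[0,0,0])@tr(-.095,0,0)
def hgrip(s,dz=.011):   # tool in lid frame, handle grip; tool z=-lid z, tool y=s*lid x
    y=np.array([s,0,0.]);z=np.array([0,0,-1.]);return T(np.c_[np.cross(y,z),y,z],[.007,0,dz])
def egrip(s,d=.029):    # edge grip; tool z=+lid x, tool y=s*lid z
    y=np.array([0,0,s*1.]);z=np.array([1.,0,0]);return T(np.c_[np.cross(y,z),y,z],[-.082+d,0,0])
E
python3 - <<'E'
from h import *
from bench import manip,sensors
L=leanlid(.027,.092);print(L.round(3), np.linalg.det(L[:3,:3]))
ik=lambda M:(lambda r:None if r is None else np.round(r,2))(manip.inverse_kinematics(*po(M)))
for s in (1,-1):
    print('s',s)
    print('pick',ik(LID0@hgrip(s)));print('place',ik(L@hgrip(s)), 'hi',ik(tr(0,0,.1)@L@hgrip(s)))
    for th in (35,40): print(' place th',th,ik(leanlid(.027,.092,th)@hgrip(s)))
    print('regrip',ik(L@egrip(s)),'pre',ik(L@egrip(s)@tr(0,0,-.1)))
    print('up0',ik(openlid(0)@egrip(s)),'up hi',ik(openlid(0,(0,0,.08))@egrip(s)),'back15',ik(openlid(15)@egrip(s)),ik(openlid(15)@egrip(s)@tr(0,0,-.08)))
    print(openlid(0).round(3).tolist())
E
```

```text
[[ 0.19  -0.963  0.19   0.457]
 [ 0.681  0.269  0.681  0.36 ]
 [-0.707  0.     0.707  0.092]
 [ 0.     0.     0.     1.   ]] 1.0000000000000002
s 1
pick [ 0.62  0.59 -1.03  2.15  0.72  0.81  1.1 ]
place [-0.41  1.06 -0.87  1.29  0.79  1.94 -0.04] hi [-0.54  0.84 -0.61  1.26  0.58  1.96  0.12]
 place th 35 [-0.35  0.94 -0.85  1.4   0.73  1.74 -0.01]
 place th 40 [-0.37  1.01 -0.89  1.34  0.78  1.85 -0.04]
regrip [ 0.73  0.56 -1.22  2.27 -0.58  0.21  1.55] pre [ 1.12  0.23 -1.37  2.3  -0.91  0.6   1.82]
up0 [ 0.69  0.41 -0.31  1.49  0.13  1.26 -0.06] up hi [ 0.68  0.37 -0.31  1.38  0.11  1.41 -0.05] back15 [ 0.6   0.66 -0.26  1.14  0.15  1.62 -0.06] [ 0.58  0.68 -0.25  0.95  0.14  1.79 -0.05]
[[0.0, 0.412, 0.911, 0.581], [-0.0, 0.911, -0.412, -0.33], [-1.0, 0.0, 0.0, 0.219], [0.0, 0.0, 0.0, 1.0]]
s -1
pick [ 0.43  0.47 -0.79  2.15  0.52  0.71 -1.88]
place [-1.32  0.99  0.7   1.35 -0.14  1.64 -2.47] hi [-1.13  0.79  0.37  1.3   0.11  1.78 -2.62]
 place th 35 [-0.91  0.76  0.05  1.44  0.21  1.51 -2.78]
 place th 40 [-1.19  0.87  0.48  1.4  -0.02  1.56 -2.59]
regrip [ 0.39  0.34 -0.8   2.28 -1.25  0.4  -1.04] pre [ 0.5   0.06 -0.71  2.31 -1.13  0.72 -1.17]
up0 [-0.38  0.8   1.37  1.54 -0.79  1.45 -2.53] up hi [-0.37  0.71  1.38  1.43 -0.69  1.55 -2.6 ] back15 [-0.16  1.04  1.36  1.19 -0.86  1.82 -2.56] [-0.08  1.    1.36  1.   -0.85  1.95 -2.62]
[[0.0, 0.412, 0.911, 0.581], [-0.0, 0.911, -0.412, -0.33], [-1.0, 0.0, 0.0, 0.219], [0.0, 0.0, 0.0, 1.0]]
```

Run:
```python
from h import *
from bench import manip,fingers,sensors,viewer
G=LID0@hgrip(1)
manip.move_ptp(*po(tr(0,0,.12)@G))
print(sensors.sense()['t'])
print(manip.move_l(po(G)[0],speed=.12,f_stop=15))
fingers.command_gripper(0.0,f_grip=80)
s=sensors.sense();print(s['t'],s['gripper_width'],s['gripper_force'],s['tcp_pos'],G[:3,3])
manip.move_l((G[:3,3]+[0,0,.16]).tolist(),speed=.15)
s=sensors.sense();print(s['t'],s['gripper_width'],s['contact_force'],s['wrist_torque'],np.round(s['joints'],2))
for M in (leanlid(.03,.2,20)@hgrip(1),leanlid(.03,.142,45)@hgrip(1),leanlid(.03,.097,45)@hgrip(1)):
    r=manip.inverse_kinematics(*po(M));print(None if r is None else np.round(r,2))
c=viewer.capture('scene');cv2.imwrite('pics/s1.png',c['color'][:,:,::-1])
```

```text
2.8417
False
4.65 0.14118752440263915 78.57306003570557 [0.4502406  0.08710066 0.02534547] [0.45001996 0.08722428 0.025     ]
5.8667 0.14889669662745056 [ 0.35992904  0.25617578 -1.72191533] [-0.00117537 -0.04741621  0.02422644] [ 0.9   0.3  -1.3   2.05  0.33  1.04  1.42]
[-0.18  0.68 -0.96  1.52  0.6   1.59  0.08]
[-0.46  0.94 -0.76  1.29  0.68  1.94  0.04]
[-0.47  1.   -0.74  1.3   0.7   1.89  0.02]
```

View pics/s1.png

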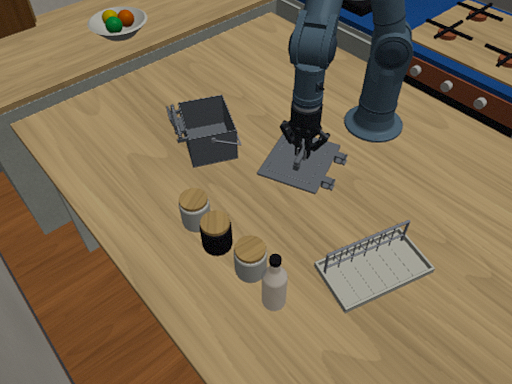

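Run:
```python
from h import *
from bench import manip,fingers,sensors,viewer
H=hgrip(1)
manip.move_ptp(*po(leanlid(.03,.2,20)@H)); print(sensors.sense()['t'])
manip.move_ptp(*po(leanlid(.03,.142,45)@H)); print(sensors.sense()['t'])
M=leanlid(.03,.086,45)@H
print(manip.move_l(po(M)[0],speed=.05,f_stop=5))
s=sensors.sense();print(s['t'],s['gripper_width'],s['contact_force'],s['wrist_torque'],np.round(s['joints'],2),s['tcp_pos'],M[:3,3])
c=viewer.capture('scene');a=c['color'][180:320,290:460];c2=viewer.capture('top');b=c2['color'][180:320,50:220]
cv2.imwrite('pics/s2.png',cv2.resize(np.hstack([a,b]),None,fx=2.3,fy=2.3)[:,:,::-1])
```

```text
7.1333
7.5667
True
8.45 0.1470245567813364 [0.74438445 1.11922775 4.27668829] [ 0.32577253 -0.13739393  0.10826884] [-0.46  1.01 -0.75  1.3   0.71  1.89  0.01] [0.45902431 0.36952718 0.09700559] [0.4593552  0.36966418 0.08882843]
```

View pics/s2.png

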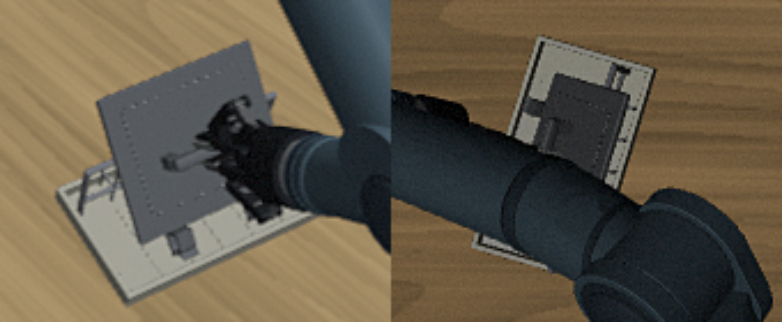

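Run:
```python
from h import *
from bench import manip,fingers,sensors,viewer
fingers.command_gripper(1.0)
s=sensors.sense()
M=T(Ro.from_quat(s['orientation'],scalar_first=True).as_matrix(),s['tcp_pos'])
for d in (.09,.07):
    try: manip.move_l(po(M@tr(0,0,-d))[0],speed=.15);break
    except manip.PlanningError as e: print(d,e)
s=sensors.sense();print(s['t'],np.round(s['joints'],2),s['tcp_pos'],s['contact_force'])
W1=leanlid(.03,.30,-20)@hgrip(1); W2=leanlid(.03,.092)@egrip(1)@tr(0,0,-.12)
for M in (leanlid(.03,.25,20)@hgrip(1,.03),leanlid(.06,.25,-10)@hgrip(1,.03),W2):
    r=manip.inverse_kinematics(*po(M));print(None if r is None else np.round(r,2),M[:3,3].round(3))
c=viewer.capture('scene');np.savez('pics/s3.npz',**c);a=c['color'][160:320,290:460]
c2=viewer.capture('top');np.savez('pics/t3.npz',**c2)
for n,c in (('scene',c),('top',c2)):
    W=cloud(c);Q=(W-DR[:3,3])@DR[:3,:3]
    m=(abs(Q[...,0])<.12)&(abs(Q[...,1])<.105)&(Q[...,2]>.03)&(Q[...,2]<.2)&(c['color'].max(-1)<120)
    P=Q[m];n_=np.array([-.707,0,.707]);k=abs((P-[.03,0,.094])@n_-.004)<.012;P=P[k]
    cc=P.mean(0);u,sv,v=np.linalg.svd(P-cc,full_matrices=False);nn=v[2]*np.sign(v[2,2])
    print(n,len(P),'centroid',cc.round(4),'normal',nn.round(3))
    top=P[P[:,2]>P[:,2].max()-.012];print(' top edge',top.mean(0).round(4),top[:,1].min().round(4),top[:,1].max().round(4), 'ymin/max',P[:,1].min().round(3),P[:,1].max().round(3),P[:,2].max().round(4))
```

```text
10.0 [-0.69  0.95 -0.46  1.09  0.53  1.96  0.17] [0.47583601 0.43018609 0.15899024] [-0.47987574  0.44221037  0.05004191]
[-0.41  0.5  -0.6   1.45  0.38  1.62  0.25] [0.46  0.374 0.276]
[ 0.02  0.14 -0.71  1.84 -0.01  1.05  0.62] [0.448 0.33  0.281]
[-0.34 -0.02  0.17  2.35 -1.12  0.79  1.96] [0.423 0.24  0.214]
scene 4248 centroid [0.0254 0.0058 0.0952] normal [-0.709  0.001  0.705]
 top edge [0.078  0.0016 0.148 ] -0.0982 0.096 ymin/max -0.103 0.096 0.1548
top 2420 centroid [ 3.420e-02 -1.000e-04  1.035e-01] normal [-0.703 -0.     0.711]
 top edge [ 0.0819 -0.0007  0.1494] -0.0975 0.0959 ymin/max -0.099 0.098 0.1573
```

Run:
```python
from h import *
from bench import manip,fingers,sensors,viewer
L=leanlid(.0295,.094)
manip.move_ptp(*po(leanlid(.03,.25,20)@hgrip(1,.03)))
manip.move_ptp(*po(leanlid(.06,.25,-10)@hgrip(1,.03)))
manip.move_ptp(*po(L@egrip(1)@tr(0,0,-.10)))
s=sensors.sense();print(s['t'],np.round(s['joints'],2))
print(manip.move_l(po(L@egrip(1))[0],speed=.08,f_stop=12))
c=viewer.capture('scene');a=c['color'][160:320,290:460];c2=viewer.capture('top');b=c2['color'][160:320,50:220]
fingers.command_gripper(0.0,f_grip=100)
s=sensors.sense();print(s['t'],np.round(s['joints'],2),s['gripper_width'],s['gripper_force'],s['contact_force'],s['tcp_pos'],po(L@egrip(1))[0])
cv2.imwrite('pics/s4.png',cv2.resize(np.hstack([a,b]),None,fx=2.3,fy=2.3)[:,:,::-1])
```

```text
12.55 [-0.07  0.03 -0.14  2.34 -1.17  0.75  1.98]
False
14.75 [-0.15  0.24 -0.23  2.31 -1.44  0.56  2.21] 0.07417549332409695 98.39462399482727 [ 0.49953127  0.52449634 -1.67281519] [0.44595373 0.32174985 0.13133586] [0.4459886487679659, 0.3217905888139828, 0.13147665940288703]
```

View pics/s4.png

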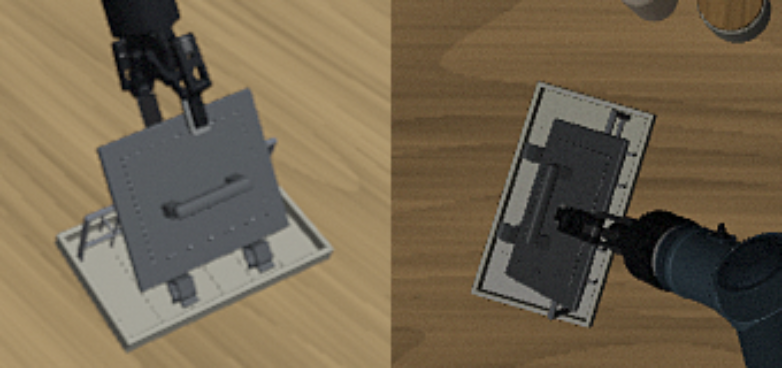

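```bash
cat >> h.py <<'E'
def upl(x,y,z,yaw):  # upright lid, edge middle at xyz, lid z along yaw
    return T(rz(yaw)@ry(90),[x,y,z])@tr(.082,0,0)
E
python3 - <<'E'
from h import *
from bench import manip,fingers,sensors,viewer
s=sensors.sense();p=np.array(s['tcp_pos'])
E_=egrip(1)
manip.move_l((p+[0,0,.15]).tolist(),speed=.15)
s=sensors.sense();print(s['t'],np.round(s['joints'],2),s['gripper_width'])
for M in (upl(.44,.28,.36,74.4)@E_,upl(.46,.05,.38,25)@E_,openlid(0,(0,0,.07))@E_):
    r=manip.inverse_kinematics(*po(M));print(None if r is None else np.round(r,2))
    manip.move_ptp(*po(M)); s=sensors.sense();print(s['t'],np.round(s['joints'],2),s['gripper_width'],s['contact_force'])
c=viewer.capture('scene');np.savez('pics/s5.npz',**c);a=c['color'][10:180,130:300];c2=viewer.capture('top');np.savez('pics/t5.npz',**c2);b=c2['color'][120:290,300:470]
cv2.imwrite('pics/s5.png',cv2.resize(cv2.convertScaleAbs(np.hstack([a,b]),alpha=1.5),None,fx=2.3,fy=2.3,interpolation=cv2.INTER_CUBIC)[:,:,::-1])
E
```

```text
15.9 [-0.17 -0.04 -0.19  2.2  -1.02  0.74  1.64] 0.07544248396474149
[-0.23  0.09 -0.44  1.76  0.04  1.3   0.62]
16.8917 [-0.23  0.09 -0.44  1.76  0.04  1.3   0.62] 0.07388436008756669 [ 0.91972046 -1.21323927 -2.76934288]
[ 0.03 -0.06 -0.21  1.86 -0.01  1.34  0.25]
17.8167 [ 0.03 -0.06 -0.22  1.86 -0.01  1.34  0.25] 0.07369901621743898 [ 0.16851581  0.26701063 -1.34074914]
[ 0.34  0.35  0.15  1.41 -0.05  1.38  0.07]
19.3 [ 0.34  0.35  0.14  1.42 -0.05  1.38  0.07] 0.07069695113303025 [ 0.46194126  0.67597869 -1.27219576]
```

View pics/s5.png

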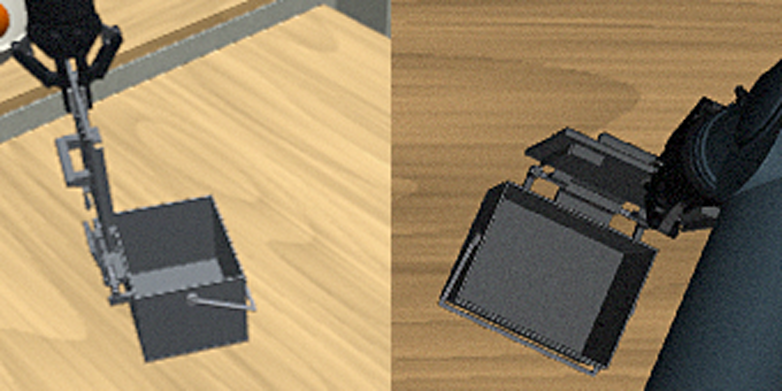

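Run:
```python
from h import *
np.set_printoptions(suppress=True)
for n in ('t5','s5'):
    c=dict(np.load(f'pics/{n}.npz'));W=cloud(c);Q=(W-PIN)@CAD[:3,:3]
    x,y,z=Q[...,0],Q[...,1],Q[...,2]
    m=(z>.092)&(z<.225)&(abs(x)<.05)&(abs(y)<.13)
    P=Q[m]
    print(n,len(P),np.histogram(P[:,0],np.arange(-.05,.051,.005))[0])
    xm=-.004 if n=='t5' else None
    if n=='t5':
        F=P
        for _ in range(6):
            A=np.c_[np.ones(len(F)),F[:,1],F[:,2]];k=np.linalg.lstsq(A,F[:,0],rcond=None)[0]
            r=P[:,0]-np.c_[np.ones(len(P)),P[:,1],P[:,2]]@k;F=P[abs(r)<.004]
        print(' underside plane x=%.4f +%.4f y +%.4f z'%tuple(k),len(F), 'rms',np.std(F[:,0]-np.c_[np.ones(len(F)),F[:,1],F[:,2]]@k).round(4))
    for lo in np.arange(.04,.23,.02):
        s=Q[(z>lo)&(z<lo+.02)&(abs(x)<.03)&(abs(y)<.13)]
        if len(s)>5: print('  z',lo.round(2),len(s),'x',np.percentile(s[:,0],[2,50,98]).round(4),'y',np.percentile(s[:,1],[0,2,50,98,100]).round(4))
    h=(z>.045)&(z<.088)&(abs(x)<.03)
    for sg in (1,-1):
        s=Q[h&(sg*y>.02)]
        if len(s)>3: print('  hook',sg,len(s),s.mean(0).round(4),'y',s[:,1].min().round(4),s[:,1].max().round(4),'x',s[:,0].min().round(4),s[:,0].max().round(4),'zmin',s[:,2].min().round(4))
    # pin: free parts
    for sg in (1,-1):
        s=Q[(abs(sg*y-.05)<.014)&(abs(x)<.012)&(abs(z)<.014)]
        if len(s): print('  pin',sg,len(s),'x',np.percentile(s[:,0],[0,10,50,90,100]).round(4),'z',np.percentile(s[:,2],[10,50,95]).round(4))
```

```text
t5 809 [  0   0   0   0   0   0   0  65  52 567  10   0   0   0  14  54  45   2
   0   0]
 underside plane x=-0.0040 +0.0014 y +0.0005 z 601 rms 0.0009
  z 0.04 23 x [-0.0131 -0.012  -0.0048] y [-0.0523 -0.0521 -0.0343  0.0661  0.0663]
  z 0.06 46 x [-0.0132 -0.0113 -0.0037] y [-0.0483 -0.0452  0.0497  0.0658  0.0662]
  z 0.08 102 x [-0.011  -0.004  -0.0027] y [-0.0771 -0.0406  0.0344  0.1029  0.1037]
  z 0.1 112 x [-0.0133 -0.004  -0.0025] y [-0.0751 -0.0744  0.0293  0.1029  0.1039]
  z 0.12 121 x [-0.0139 -0.004  -0.0018] y [-0.076  -0.0749  0.0284  0.1032  0.1035]
  z 0.14 128 x [-0.0139 -0.0039  0.0258] y [-0.0755 -0.0748  0.0326  0.1029  0.1031]
  z 0.16 191 x [-0.013  -0.0035  0.0296] y [-0.0774 -0.0745  0.0282  0.102   0.1035]
  z 0.18 83 x [-0.0136 -0.0038  0.0001] y [-0.0758 -0.0743  0.0325  0.1032  0.1036]
  z 0.2 69 x [-0.0138 -0.0038 -0.002 ] y [0.0128 0.0144 0.0499 0.103  0.1034]
  z 0.22 216 x [-0.0148 -0.0053  0.0066] y [-0.0624 -0.0602  0.058   0.1024  0.1041]
  hook 1 68 [-0.0086  0.0569  0.075 ] y 0.0243 0.1031 x -0.0139 -0.0021 zmin 0.0461
  hook -1 39 [-0.0099 -0.
[... 778 characters left out ...]
 [-0.0905 -0.0511  0.0531  0.1047  0.1055]
  z 0.16 158 x [-0.0152  0.0112  0.0295] y [-0.0792 -0.04    0.0429  0.1037  0.1076]
  z 0.18 65 x [-0.0158 -0.0038  0.0026] y [-0.0265 -0.0138  0.0883  0.1048  0.1051]
  z 0.2 56 x [-0.0158 -0.0039  0.0026] y [0.006  0.0111 0.0878 0.1046 0.105 ]
  z 0.22 125 x [-0.018  -0.0034  0.0132] y [-0.0735 -0.0596  0.0273  0.1038  0.1065]
  hook 1 74 [-0.0013  0.0647  0.07  ] y 0.0234 0.1053 x -0.0157 0.01 zmin 0.0474
  hook -1 30 [ 0.0064 -0.0379  0.0659] y -0.0539 -0.0303 x 0.0015 0.0104 zmin 0.0508
  pin 1 11 x [-0.0056 -0.0049 -0.0022  0.0001  0.0004] z [0.0021 0.0033 0.0081]
  pin -1 3 x [-0.0037 -0.0037 -0.0033 -0.0008 -0.0002] z [0.0056 0.0062 0.01  ]
```

Run:
```python
from h import *
from bench import manip,fingers,sensors,viewer
E_=egrip(1);X=-.0005;Y=-.0055
f=lambda z,b=0:po(openlid(b,(X,Y,z))@E_)
manip.move_l(f(.07)[0],speed=.06)
manip.move_l(f(.03)[0],speed=.08)
r=manip.move_l(f(-.004)[0],speed=.025,f_stop=10)
s=sensors.sense();print(r,s['t'],'off z',s['tcp_pos'][2]-f(0)[0][2],s['contact_force'],s['wrist_torque'],s['gripper_width'])
for n in ('top','scene'):
    c=viewer.capture(n);np.savez(f'pics/{n}6.npz',**c)
    Q=(cloud(c)-PIN)@CAD[:3,:3];x,y,z=Q[...,0],Q[...,1],Q[...,2]
    s=Q[(z>.05)&(z<.14)&(abs(x)<.03)&(abs(y)<.13)];print(n,'x',np.percentile(s[:,0],[2,25,50,98]).round(4),'y',np.percentile(s[:,1],[0,2,98,100]).round(4))
    if n=='top': a=c['color'][150:250,340:450]
    else: b=c['color'][60:160,140:250]
cv2.imwrite('pics/s6.png',cv2.resize(cv2.convertScaleAbs(np.hstack([a,b]),alpha=1.5),None,fx=3.6,fy=3.6,interpolation=cv2.INTER_CUBIC)[:,:,::-1])
```

```text
True 21.5083 off z -9.625832904058829e-05 [-1.2712161   0.77758085  4.187211  ] [0.12671483 0.23462787 0.04957558] 0.07206507760449968
top x [-0.0143 -0.0046 -0.0041  0.0288] y [-0.0868 -0.0837  0.0942  0.0948]
scene x [-0.0163 -0.0055  0.0018  0.0289] y [-0.0858 -0.0507  0.0964  0.0977]
```

View pics/s6.png

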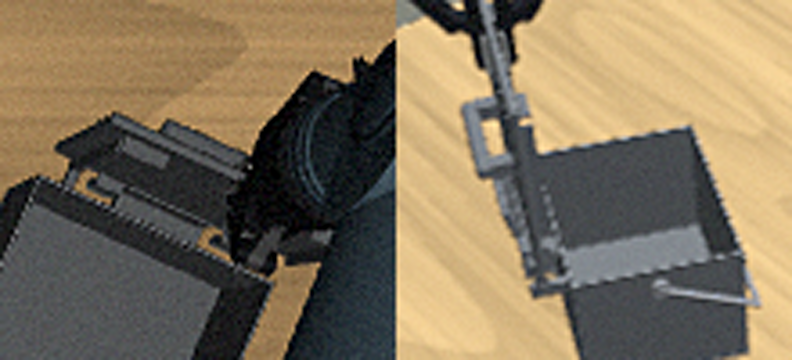

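Run:
```python
from h import *
for n in ('top6','scene6','t5','s5'):
    c=dict(np.load(f'pics/{n}.npz'));Q=(cloud(c)-PIN)@CAD[:3,:3];x,y,z=Q[...,0],Q[...,1],Q[...,2]
    s=Q[(x>.022)&(x<.045)&(abs(y)<.07)&(z>.05)&(z<.18)];print(n,len(s),'handle z',np.percentile(s[:,2],[0,2,50,98,100]).round(4),'y',np.percentile(s[:,1],[0,2,98,100]).round(4))
    for lo in (.02,.06,.1,.14,.18,.2):
        s=Q[(z>lo)&(z<lo+.02)&(x>-.02)&(x<.006)&(y>.05)&(y<.12)]
        if len(s):print('   z',lo,len(s),'ymax',np.percentile(s[:,1],[90,100]).round(4))
```

```text
top6 111 handle z [0.0813 0.085  0.091  0.0956 0.0967] y [-0.0148 -0.012   0.044   0.0452]
   z 0.02 26 ymax [0.0939 0.095 ]
   z 0.06 32 ymax [0.0936 0.0948]
   z 0.1 30 ymax [0.0939 0.0948]
   z 0.14 84 ymax [0.0889 0.095 ]
scene6 73 handle z [0.0806 0.083  0.0906 0.0944 0.0947] y [-0.0466 -0.0443  0.0455  0.0456]
   z 0.02 24 ymax [0.0959 0.0986]
   z 0.06 39 ymax [0.0951 0.0977]
   z 0.1 42 ymax [0.0954 0.0975]
   z 0.14 56 ymax [0.0938 0.0971]
t5 115 handle z [0.1545 0.156  0.1621 0.1661 0.167 ] y [-0.0053 -0.0042  0.0529  0.0537]
   z 0.06 23 ymax [0.0656 0.0662]
   z 0.1 39 ymax [0.1015 0.1039]
   z 0.14 45 ymax [0.1022 0.1031]
   z 0.18 28 ymax [0.1031 0.1036]
   z 0.2 34 ymax [0.1025 0.1034]
s5 87 handle z [0.1507 0.1524 0.161  0.1645 0.1652] y [-0.0382 -0.0362  0.0561  0.0571]
   z 0.06 19 ymax [0.0663 0.0681]
   z 0.1 33 ymax [0.1037 0.105 ]
   z 0.14 51 ymax [0.1045 0.1055]
   z 0.18 55 ymax [0.1038 0.1051]
   z 0.2 49 ymax [0.1038 0.105 ]
```

Run:
```python
from h import *
from bench import manip,fingers,sensors,viewer
s=sensors.sense();M0=T(Ro.from_quat(s['orientation'],scalar_first=True).as_matrix(),s['tcp_pos'])
C=CAD@tr(-.0005,0,-.001)
rot=lambda b:C@T(ry(b),[0,0,0])@np.linalg.inv(C)@M0
for b in (5,10,14):
    p,q=po(rot(b));r=manip.move_l(p,speed=.06,orientation=q,f_stop=15)
    s=sensors.sense();print(b,r,s['t'],s['contact_force'],s['wrist_torque'].__class__ and np.round(s['wrist_torque'],2))
    if r: break
fingers.command_gripper(0.5); manip.pause(.3)
s=sensors.sense();print(s['t'],s['contact_force'])
fingers.command_gripper(1.0)
s=sensors.sense();M=T(Ro.from_quat(s['orientation'],scalar_first=True).as_matrix(),s['tcp_pos'])
for d in (.09,.07,.05):
    try: manip.move_l(po(M@tr(0,0,-d))[0],speed=.12);break
    except manip.PlanningError as e: print(d,e)
manip.pause(.3)
s=sensors.sense();print(s['t'],s['tcp_pos'],np.round(s['joints'],2))
for n in ('top','scene'):
    c=viewer.capture(n);np.savez(f'pics/{n}7.npz',**c)
    if n=='top': a=c['color'][150:250,340:450]
    else: b=c['color'][40:140,130:240]
cv2.imwrite('pics/s7.png',cv2.resize(cv2.convertScaleAbs(np.hstack([a,b]),alpha=1.5),None,fx=3.6,fy=3.6,interpolation=cv2.INTER_CUBIC)[:,:,::-1])
```

```text
5 False 21.9917 [0.28847026 0.21079121 1.37718353] [-0.11 -0.16  0.08]
10 False 22.3583 [-0.67059796 -0.15805123  2.08162272] [-0.04  0.13  0.09]
14 False 22.6833 [0.48408606 0.01225768 1.17697458] [-0.19 -0.23  0.05]
23.425 [ 0.27380545  0.85864637 -0.48152116]
25.125 [ 0.63112769 -0.35863408  0.35412154] [ 0.37  0.65  0.16  0.98 -0.08  1.77  0.08]
```

View pics/s7.png

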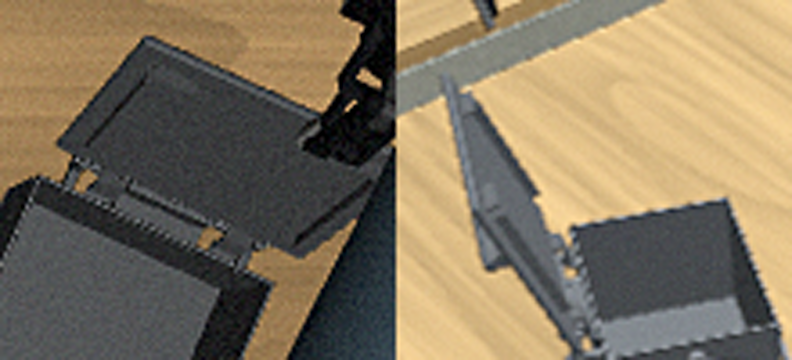

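Run:
```python
from h import *
for n in ('top7','scene7'):
    c=dict(np.load(f'pics/{n}.npz'));Q=(cloud(c)-PIN)@CAD[:3,:3];x,y,z=Q[...,0],Q[...,1],Q[...,2]
    m=(z>.04)&(z<.16)&(x>-.02)&(x<.12)&(abs(y)<.075);P=Q[m];F=P
    k=np.array([-.004,0,.268])
    for _ in range(8):
        r=P[:,0]-np.c_[np.ones(len(P)),P[:,1],P[:,2]]@k;F=P[abs(r)<(.02 if _<3 else .004)]
        k=np.linalg.lstsq(np.c_[np.ones(len(F)),F[:,1],F[:,2]],F[:,0],rcond=None)[0]
    b=np.degrees(np.arctan(k[2]));print(n,len(F),k.round(4),'lean',b.round(2),'axis offset of mid-plane',(k[0]*np.cos(np.radians(b))).round(4)+.004)
    s=Q[(z>.12)&(z<.23)&(x>0)&(x<.12)&(abs(y)<.11)];t=s[s[:,2]>np.percentile(s[:,2],99)-.006];print('top edge',t.mean(0).round(4),t[:,2].max().round(4),'y',s[:,1].min().round(4),s[:,1].max().round(4))
```

```text
top7 1620 [-0.0058  0.001   0.366 ] lean 20.1 axis offset of mid-plane -0.0014999999999999996
top edge [0.0566 0.0284 0.165 ] 0.2297 y -0.0858 0.095
scene7 315 [-0.0088 -0.004   0.3672] lean 20.16 axis offset of mid-plane -0.004200000000000001
top edge [0.0543 0.002  0.1629] 0.1662 y -0.0977 0.0982
```

Run:
```python
from h import *
from bench import manip,fingers,sensors,viewer
V=openlid(0)@egrip(1)
def P(x,z,y=0): return T(V[:3,:3],(CAD@np.array([x,y,z,1]))[:3])
for a in ((.125,.25),(.125,.14),(-.012,.14)):
    r=manip.inverse_kinematics(*po(P(*a)));print(None if r is None else np.round(r,2))
s=sensors.sense();t=np.array(s['tcp_pos']);print(CAD[:3,:3].T@(t-PIN))
manip.move_l((t+[0,0,.04]).tolist(),speed=.12)
manip.move_ptp(*po(P(.125,.26)))
fingers.command_gripper(0.0,f_grip=20)
manip.move_l(po(P(.125,.14))[0],speed=.12,f_stop=8)
print(sensors.sense()['t'])
print(manip.move_l(po(P(.08,.14))[0],speed=.1,f_stop=8))
print(manip.move_l(po(P(-.012,.14))[0],speed=.07,f_stop=12))
s=sensors.sense();print(s['t'],s['contact_force'],CAD[:3,:3].T@(np.array(s['tcp_pos'])-PIN))
manip.move_l(po(P(.11,.15))[0],speed=.2)
manip.pause(.5)
print(sensors.sense()['t'])
for n in ('top','scene'):
    c=viewer.capture(n);np.savez(f'pics/{n}8.npz',**c)
    if n=='top': a=c['color'][150:290,310:450]
    else: b=c['color'][40:180,130:270]
cv2.imwrite('pics/s8.png',cv2.resize(cv2.convertScaleAbs(np.hstack([a,b]),alpha=1.5),None,fx=2.8,fy=2.8,interpolation=cv2.INTER_CUBIC)[:,:,::-1])
```

```text
[ 0.37  0.62  0.16  0.96 -0.09  1.56  0.07]
[ 0.37  0.65  0.15  1.14 -0.09  1.36  0.08]
[ 0.34  0.37  0.15  1.55 -0.06  1.22  0.08]
[ 0.05717208 -0.00548611  0.23048937]
27.9917
False
False
30.0583 [ 0.22557059  1.26682017 -0.12141763] [-1.16402073e-02  9.51960861e-05  1.39939725e-01]
31.3167
```

View pics/s8.png

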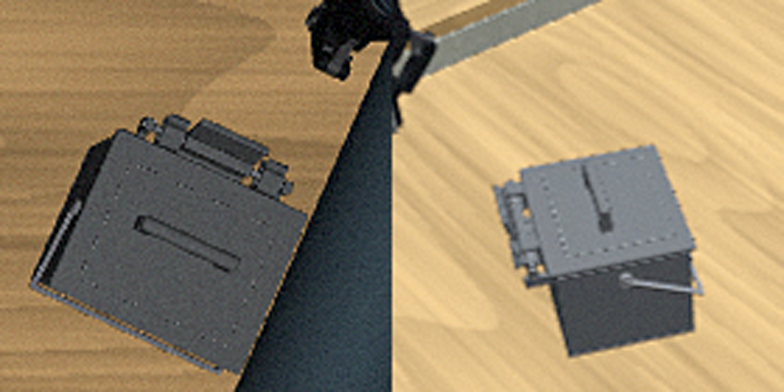

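Run:
```python
from h import *
from bench import manip,sensors,job
for n in ('top8','scene8'):
    c=dict(np.load(f'pics/{n}.npz'));Q=(cloud(c)-PIN)@CAD[:3,:3];x,y,z=Q[...,0],Q[...,1],Q[...,2]
    F=Q[(abs(x+.095)<.07)&(abs(y)<.085)&(abs(z-.004)<.015)]
    k=np.linalg.lstsq(np.c_[np.ones(len(F)),F[:,:2]],F[:,2],rcond=None)[0];print(n,k.round(4))
    P=Q[(abs(x+.095)<.1)&(abs(z-.004)<.01)];print(np.percentile(P[:,:2],[1,99],axis=0).round(4).tolist())
t=np.array(sensors.sense()['tcp_pos']);manip.move_l((t+[0,0,.08]).tolist(),speed=.15)
manip.pause(.3);s=sensors.sense();print(s['t'],s['contact_force'])
```

```text
top8 [ 0.0028 -0.0011 -0.0004]
[[-0.1761, -0.098], [0.002, 0.6127]]
scene8 [ 0.0026 -0.0026  0.0018]
[[-0.1778, -0.0958], [0.0022, 0.6361]]
32.4 [ 0.921335   -0.54704625 -0.14672785]
```

The lid lies level on the rim (top face about 127 mm up), with its free edge at −177 mm from the pin, as it should be when shut.

```bash
python3 -c "
from bench import job
print(job.job_done())"
```

```text
the job is handed in; nothing more can be done
None
```

The lid is back on the hinge pin: I let go of it leaning open on its stop (about 20° back as measured, not 15°), then tipped it forward so it dropped shut by its own weight. It lies level on the rim, nothing I did went near the canisters or soap bottle, and I handed the job in at about 32 s with the robot touching nothing.

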